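# Assemble a kitchen sink drain

## Task

Assemble the new steel drain on the plywood board: slip over its upright pipe the black rubber gasket first, then the red backing ring, then the brass locknut, each lying flat on the one below. Last, draw the orange-handled spigot straight up out of the old grey drain on the blue board, keeping it upright all the way, and seat it in the top of the new pipe with its collar down on the rim. Leave the smaller green ring, which is worn out, where it lies, and let go of everything.

Things in the scene. Friction and masses are not known exactly. Their poses are not given: they have to be found in the camera images.
- gasket: Black rubber gasket ring, bore 42 mm, outside diameter 58 mm, 14 mm thick, lying flat on the worktop at the start. Origin: centre of its underside; z up through the hole. Goes on first, flat on the steel flange.
- backing_ring: Red plastic backing ring, bore 42 mm, outside diameter 58 mm, 12 mm thick, lying flat on the worktop at the start. Origin: centre of its underside; z up through the hole. Goes on second, on the gasket.
- locknut: Knurled brass locknut (a round ring without thread, it just slips on), bore 42 mm, outside diameter 58 mm, 16 mm thick, lying flat on the worktop at the start. Origin: centre of its underside; z up through the hole. Goes on third, on the red ring.
- spigot: Upright in the old drain's pipe: metal shaft, diameter 18 mm, reaching 32 mm down from a collar (diameter 32, 5 mm thick) that rests on the pipe's rim; above it a round orange grip, diameter 24 mm, from 5 to 33 mm above the origin. Origin: on the axis at the collar's underside, 76 mm above the worktop while seated in either pipe; z up. Only its close fit holds it: it lifts out freely, straight up.
- new_drain: New drain: plywood board, 100 x 100 x 20 mm, with a sink drain upside down on it, fixed to the worktop. Steel flange: diameter 72 mm, top 26 mm above the worktop. From its middle an upright open pipe, outside diameter 34 mm, rises 50 mm to its rim 76 mm above the worktop. Bore 24 mm, 42 mm deep. Origin: on the worktop, on the pipe's axis; z up.
- old_drain: Old drain, holding the spigot: blue board, 100 x 100 x 20 mm, with a sink drain upside down on it, fixed to the worktop. Grey flange: diameter 72 mm, top 26 mm above the worktop. From its middle an upright open pipe, outside diameter 34 mm, rises 50 mm to its rim 76 mm above the worktop. Bore 20 mm, 42 mm deep. Origin: on the worktop, on the pipe's axis; z up.
- old_ring: Worn-out green plastic ring, outside diameter 48 mm, bore 32 mm, 10 mm thick, lying flat; does not belong in the job and stays where it is. Origin: centre of its underside.

How it is judged:
By the outcome, as a careful person would: the job done as asked, in the order asked, and still so for the second after the job is handed in, with the robot touching nothing.
It also fails if it takes over 138 s, if anything falls off the work surface, if the arm or the gripper's body presses on something with over 40 N, if the wrist force passes 120 N, or if a joint passes its speed limit or range.

## Robot

A 7-joint arm with a two-finger parallel gripper is mounted at the origin on the work surface. World frame = base frame: x ahead of the robot, y to its left, z up, the work surface at z = 0. Lengths are in mm, angles in rad, forces in N, time in s.
With the tool pointing down it reaches from about 425 to 950 mm from the base axis. Payload 4.7 kg.
Tool frame: the origin (TCP) lies at the very end of the fingers, on their centre line; the grasp point (between the pads) lies 19 mm behind it; z points along the fingers, y is the line along which they close (so a half turn about z gives the same grasp; the last joint's range is limited). The gripper opens to 85 mm and grips with 20 to 120 N. Pads are 22 mm wide; open, the fingers measure 114 mm over their backs; the gripper's body (76 mm by 85 mm) begins 54 mm behind the grasp point. The pads swing forward as they close: fully open they stand 13 mm farther back than shut.
Start: joints at [-1.226, 0.469, -0.049, 1.532, 0.024, 1.141, -0.082], TCP at [246.441, 628.426, 195.835] pointing down, gripper open.
Joint ranges: [-2.59, 2.59], [-0.33, 1.99], [-1.39, 1.29], [0.1, 2.45], [-1.04, 4.18], [0.21, 1.99], [-2.66, 2.66]. Speed limits (rad/s): [2.57, 2.57, 3.14, 3.14, 3.14, 3.14, 3.14].

## Interface

Orientations are given as a rotation vector (axis times angle).
In Python, from station import manip gives the robot as it stands. The module is installed in compiled form; this text tells all that it offers.
- The arm moves only by the shell command python3 -m pendant 'ROWS' [FORCE]. ROWS is JSON, a list of rows, each a list of 7 numbers: the shift along the world's x, y, z each as a share of 150 mm, from -1 to 1, then the turn, a rotation vector about the world's x, y, z each as a share of 45 degrees, from -1 to 1, then the opening, from -1 (shut) to 1 (fully open). A call has 1 to 20 rows; each row shifts and turns the commanded pose from where the row before left it; what a row does not reach is not made up. A row lasts 1/12 s, in which the tool goes at most 41.7 mm and 7.16 degrees, less where a joint would pass 70% of its speed; a pose out of reach is approached as far as the arm can. A call with a number of a shift or a turn outside -1 to 1 is refused whole. A call with a gripper value outside its range is refused whole. The fingers move at their own pace and stop on an object; FORCE is the grip in N (left out, the last holds). Time passes only in rows, so rows that do not move let the fingers close. It gives the time, the measured TCP pose, the force, the opening and the grip force at its end, in the units of the state.
- manip.sense(): the state, without advancing time (a new reading comes with each control period).
- manip.snapshot(name): name is "side" or "top"; returns a dict with "img" (420x560x3 uint8, blue, green, red), "range_z" (420x560 float32, mm along the optical axis (not along the pixel's ray), 0 where there is no reading), "camera_matrix" (3x3 intrinsics, pixels), "world_to_cam" (4x4, takes a point from world to camera coordinates). Camera axes: x right, y down, z forward; pixel columns grow to the right and rows downward; lengths in mm; the calibration is good to about 2 mm. A picture is of the moment at which its call begins.
- manip.hand_in(): hands the job in; it is judged then, once.
Trained networks look in a picture, given as the dict that the camera call returned (one of the last four; its "shot" number tells which), for a name from the list of things; names that differ only in an ending like _2 or _b are one class to them, and where a whole thing is asked for, a point or a joint stands for the part that bears it (a point fixed in the world has none). Each returns a list of dicts, best first, with "p" (0 to 1); they miss things now and then, are a little off and sometimes report something else, mostly with a low value. They report only what shows in the picture. A call takes as long as a camera call.
- manip.boxes_of(picture, label): "box" ([left, top, right, bottom] as shares, 0 to 1, of the picture: columns of its width, rows of its height, round what is visible of it).
- manip.outline_of(picture, label): "mask" (420x560 bool, what is visible of it) and "box" ([left, top, right, bottom] as shares, 0 to 1, of the picture: columns of its width, rows of its height, round what is visible of it).
- manip.mark_of(picture, label): "centre" ([row, column] as shares, 0 to 1, of the picture: columns of its width, rows of its height: a listed point, or the origin of a listed thing).
The state is a dict: "clock": time; "joints": joint angles; "qvel": joint speeds; "tau": joint torques, N m; "position": TCP position; "orientation": TCP orientation; "wrist_force": force on the tool from outside, world axes, zero at the start; "moment": the same for the moment, N m; "width": finger opening in mm; "finger_force": force on a finger pad.
Only numpy, scipy, OpenCV 4.12 (cv2) and the standard library are available. Lean on these libraries where they do the work, as an engineer would, in place of code of your own. Each camera call takes 0.05 s, during which the arm holds its last target. There are 200 camera calls.

## Working session

There is one attempt and no reset: what is moved stays moved. The work goes in short steps, Python scripts to look and compute and a shell command to move; the robot and the scene stay as the last step left them, time stands still between calls to the robot, and variables do not carry over. Pictures are saved under pics/ and viewed, at most 14 in all, crops included, and the job is handed in when it is done.

```bash
mkdir -p pics; cat > h.py <<'E'
from station import manip
import numpy as np, cv2
def ray(s,u,v,z):
    K=s["camera_matrix"];T=np.array(s["world_to_cam"]);R=T[:3,:3];t=T[:3,3]
    c=-R.T@t; d=R.T@np.linalg.inv(K)@np.array([u,v,1.])
    return c+d*(z-c[2])/d[2]
def cloud(s):
    K=s["camera_matrix"];T=np.array(s["world_to_cam"]);z=s["range_z"]
    v,u=np.mgrid[0:420,0:560]
    p=np.stack([(u-K[0][2])/K[0][0]*z,(v-K[1][2])/K[1][1]*z,z],-1)
    w=(p-T[:3,3])@T[:3,:3]; w[z==0]=np.nan
    return w
E
python3 - <<'E'
from h import *
for n in("top","side"):
    s=manip.snapshot(n);cv2.imwrite(f"pics/{n}0.png",s["img"]);W=cloud(s)
    T=np.array(s["world_to_cam"]);print(n,"cam",-T[:3,:3].T@T[:3,3])
    for l in "gasket backing_ring locknut spigot new_drain old_drain old_ring".split():
        for o in manip.outline_of(s,l)[:2]:
            m=o["mask"];w=W[m];w=w[~np.isnan(w[:,0])]
            if len(w)<5: continue
            zt=np.percentile(w[:,2],90);q=w[w[:,2]>zt-5]
            e=cv2.minEnclosingCircle(q[:,:2].astype(np.float32))
            print(n,l,round(o["p"],2),m.sum(),np.round(np.array(o["box"])*[560,420,560,420]),"ztop",round(zt,1),"mean",q.mean(0).round(1),"circ",np.round(e[0],1),round(e[1],1))
        k=manip.mark_of(s,l)
        if k: print("   mark",round(k[0]["p"],2),np.round(np.array(k[0]["centre"])*[420,560]),ray(s,k[0]["centre"][1]*560,k[0]["centre"][0]*420,{"spigot":76}.get(l,0)).round(1))
s=manip.sense();print(s)
E
```

```text
top cam [ 351.68479336   -2.94870192 1207.27723798]
top gasket 0.74 289 [176. 255. 203. 280.] ztop 16.7 mean [431.7 194.4  14.6] circ [432. 196.] 28.8
top gasket 0.24 248 [277. 241. 300. 266.] ztop 15.3 mean [469.6 -21.4  13.1] circ [469.9 -21.8] 28.2
   mark 0.68 [268. 191.] [430.8 189.1   0. ]
top backing_ring 0.64 278 [275. 240. 298. 266.] ztop 15.0 mean [471.1 -19.9  12.9] circ [470.3 -21.4] 28.5
   mark 0.53 [252. 286.] [472.8 -19.1   0. ]
   mark 0.85 [261. 395.] [ 458.4 -261.6    0. ]
top spigot 0.64 208 [382. 158. 396. 174.] ztop 110.8 mean [ 654.8 -230.1  109.2] circ [ 655.  -230.9] 12.5
   mark 0.44 [169. 389.] [ 649.2 -236.3   76. ]
top new_drain 0.94 2009 [161. 143. 209. 192.] ztop 44.8 mean [649.4 211.6  65.2] circ [650.9 212.9] 17.2
top new_drain 0.47 241 [275. 239. 297. 267.] ztop 15.3 mean [470.3 -21.1  13.1] circ [470.3 -21.5] 28.5
   mark 0.61 [173. 185.] [647.9 214.2   0. ]
top old_drain 0.7 314 [174. 256. 203. 279.] ztop 16.6 mean [431.8 194.8  14.6] circ [431.9 195.8] 28.7
top old_drain 0.64 1829 [357. 145. 408. 201.] ztop 28.8 mean [ 649.6 -225.3   32.5] circ [ 
[... 1341 characters left out ...]
  0. ]
{'clock': 1.5, 'joints': array([-1.22586913,  0.46862429, -0.04857804,  1.53253616,  0.02408738,
        1.14100595, -0.08228957]), 'qvel': array([ 0.00125172, -0.0007702 ,  0.00097749,  0.00073646, -0.00126515,
       -0.00048016,  0.00124683]), 'tau': array([-3.71606493e-04, -5.10143888e+01, -4.68801311e-02, -2.38014060e+01,
        1.08971813e-02,  8.49792159e-04,  1.34743007e-05]), 'position': array([246.46254413, 628.39341153, 195.80304966]), 'orientation': array([-5.83792167e-01, -3.08683743e+00, -2.49132011e-05]), 'wrist_force': array([0.08536807, 0.15034907, 0.29422767]), 'moment': array([-0.00335601,  0.01592262, -0.02074065]), 'finger_force': 0.0, 'width': 85.20718702359282}
```

View pics/top0.png

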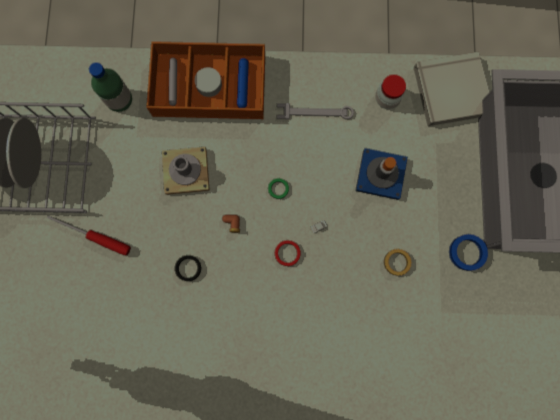

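View pics/side0.png

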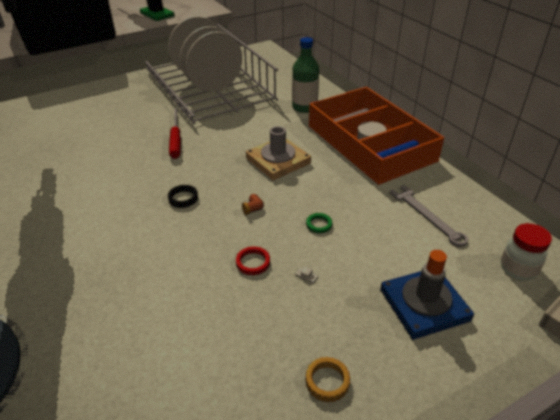

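```bash
python3 -m pendant '[[0.1,-0.2,0,0,0,0,0.7],[0.1,-0.2,0,0,0,0,0.7],[0.1,-0.2,0,0,0,0,0.7],[0.1,-0.2,0,0,0,0,0.7],[0.1,-0.2,0,0,0,0,0.7],[0.1,-0.2,0,0,0,0,0.7],[0.1,-0.2,0,0,0,0,0.7],[0.1,-0.2,0,0,0,0,0.7],[0.1,-0.2,0,0,0,0,0.7],[0.1,-0.2,0,0,0,0,0.7],[0.1,-0.2,0,0,0,0,0.7],[0.1,-0.2,0,0,0,0,0.7],[0.02,-0.2,0,0,0,0,0.7],[0,-0.2,0,0,0,0,0.7],[0,-0.09,0,0,0,0,0.7],[0,0,0,0,0,0,0.7],[0,0,0,0,0,0,0.7],[0,0,0,0,0,0,0.7]]' 40
```

```text
clock: 3.0
position: [429.4, 196.8, 196.1]
orientation: [0.58, 3.087, 0.002]
wrist_force: [0.4, 0.6, -0.1]
width: 72.7
finger_force: 0.0
```

The top view shows black ring (188,268), red (288,253), brass (398,262), new drain (186,170), spigot (388,166), green ring (279,188). The networks' results match; both views are clear.

```bash
python3 -m pendant '[[0,-0.01,-0.2,0,0,0,0.7],[0,0,-0.2,0,0,0,0.7],[0,0,-0.2,0,0,0,0.7],[0,0,-0.2,0,0,0,0.7],[0,0,-0.2,0,0,0,0.7],[0,0,-0.15,0,0,0,0.7],[0,0,-0.1,0,0,0,0.7],[0,0,-0.05,0,0,0,0.7],[0,0,0,0,0,0,0.7],[0,0,0,0,0,0,0.7],[0,0,0,0,0,0,0.7]]' 40
python3 - <<'E'
from h import *
s=manip.snapshot("side");cv2.imwrite("pics/g1.png",cv2.resize(s["img"][110:260,100:300],(800,600)))
s=manip.snapshot("top");cv2.imwrite("pics/g1t.png",cv2.resize(s["img"][200:320,110:270],(800,600)))
E
```

```text
clock: 3.92
position: [430.3, 194.5, 1.7]
orientation: [0.582, 3.086, 0.003]
wrist_force: [-0.4, 0.2, 0.2]
width: 72.3
finger_force: 0.0
```

View pics/g1.png

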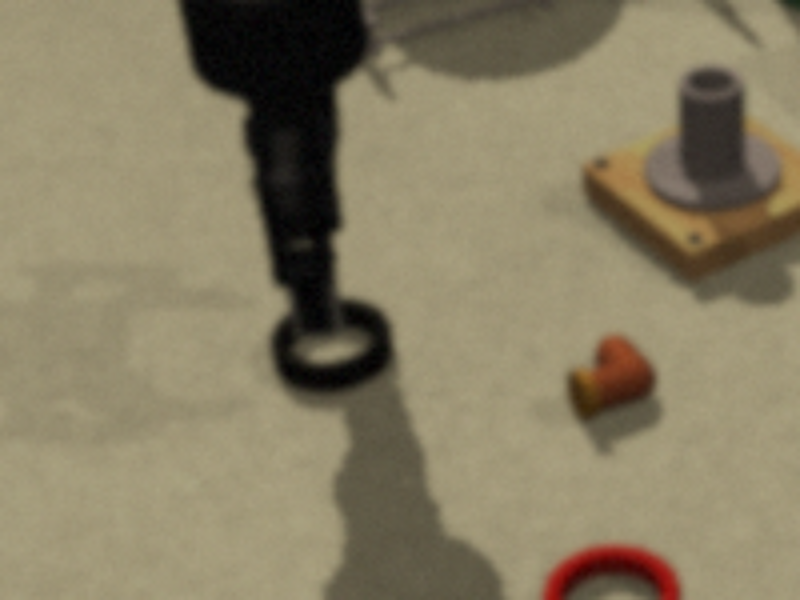

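The side crop shows a finger tip seemingly over the ring centre (crop 318,330), not straddling it; I check this with depth.

View pics/g1t.png

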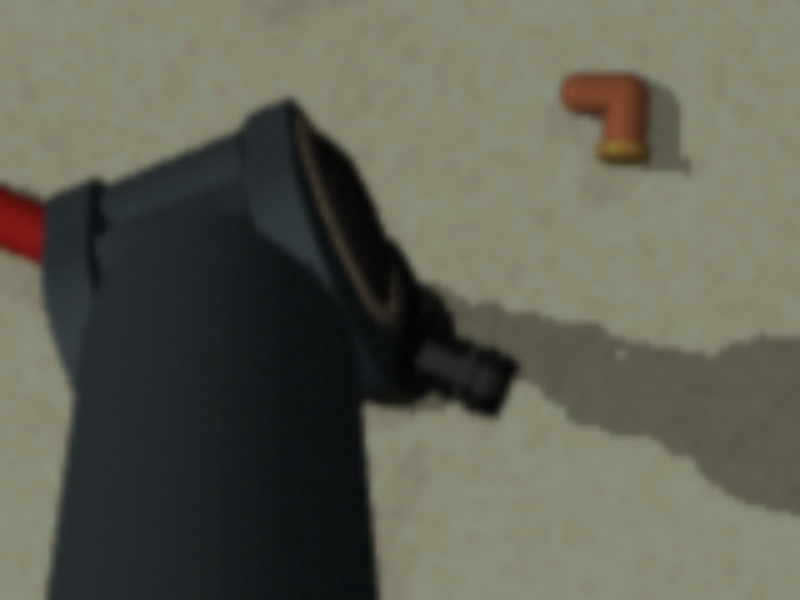

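```bash
python3 - <<'E'
from h import *
print(manip.sense()["position"],manip.sense()["orientation"],manip.sense()["width"])
s=manip.snapshot("side");W=cloud(s)
for r in range(150,210,3): print(r,[tuple(W[r,c].round(0)) for c in (174,178,182)])
E
```

```text
[430.3006641  194.16593652   1.92591532] [5.82871058e-01 3.08522638e+00 2.87537443e-03] 72.38971550378771
150 [(np.float64(413.0), np.float64(137.0), np.float64(151.0)), (np.float64(426.0), np.float64(161.0), np.float64(133.0)), (np.float64(434.0), np.float64(164.0), np.float64(128.0))]
153 [(np.float64(410.0), np.float64(132.0), np.float64(149.0)), (np.float64(417.0), np.float64(132.0), np.float64(147.0)), (np.float64(433.0), np.float64(164.0), np.float64(122.0))]
156 [(np.float64(409.0), np.float64(130.0), np.float64(144.0)), (np.float64(415.0), np.float64(127.0), np.float64(144.0)), (np.float64(430.0), np.float64(158.0), np.float64(121.0))]
159 [(np.float64(409.0), np.float64(134.0), np.float64(136.0)), (np.float64(414.0), np.float64(129.0), np.float64(137.0)), (np.float64(429.0), np.float64(156.0), np.float64(116.0))]
162 [(np.float64(408.0), np.float64(132.0), np.float64(132.0)), (np.float64(413.0), np.float64(128.0), np.float64(132.0)), (np.float64(428.0), np.float64(158.0), np.float64(109.0))]
165 [(np.float64(407.0), np.float64(133.0), np.float64(125.0)), (np.float64(412.0), 
[... 1902 characters left out ...]
p.float64(414.0), np.float64(204.0), np.float64(2.0)), (np.float64(421.0), np.float64(202.0), np.float64(0.0)), (np.float64(428.0), np.float64(197.0), np.float64(1.0))]
201 [(np.float64(407.0), np.float64(178.0), np.float64(16.0)), (np.float64(413.0), np.float64(175.0), np.float64(16.0)), (np.float64(420.0), np.float64(170.0), np.float64(16.0))]
204 [(np.float64(407.0), np.float64(183.0), np.float64(5.0)), (np.float64(412.0), np.float64(174.0), np.float64(9.0)), (np.float64(419.0), np.float64(170.0), np.float64(9.0))]
207 [(np.float64(405.0), np.float64(178.0), np.float64(2.0)), (np.float64(411.0), np.float64(175.0), np.float64(1.0)), (np.float64(418.0), np.float64(173.0), np.float64(-0.0))]
```

The depth puts the near finger's visible end near z≈50 rather than z≈2–9. I raise the tool and look at the fingers before closing.

```bash
python3 -m pendant '[[0,0,0.2,0,0,0,0.7],[0,0,0.2,0,0,0,0.7],[0,0,0.2,0,0,0.15,0.7],[0,0,0.1,0,0,0.15,0.7],[0,0,0,0,0,0.15,0.7],[0,0,0,0,0,0.15,0.7],[0,0,0,0,0,0.15,0.7],[0,0,0,0,0,0.15,0.7],[0,0,0,0,0,0.15,0.7],[0,0,0,0,0,0.15,0.7],[0,0,0,0,0,0.15,0.7],[0,0,0,0,0,0,0.7]]' 40
python3 - <<'E'
from h import *
q=manip.sense();P=q["position"];print(q["joints"])
s=manip.snapshot("side");cv2.imwrite("pics/g2.png",cv2.resize(s["img"][80:230,90:290],(800,600)))
T=np.array(s["world_to_cam"]);K=np.array(s["camera_matrix"])
c=T[:3,:3]@P+T[:3,3];p=K@c/c[2];print("TCP px",p[:2],"crop",(p[0]-90)*4,(p[1]-80)*4)
W=cloud(s);m=(np.hypot(W[...,0]-P[0],W[...,1]-P[1])<70)&(W[...,2]>25)
w=W[m];i=np.argsort(w[:,2])[:12];print(w[i].round(0))
E
```

```text
clock: 5.07
position: [429.7, 193.5, 106.6]
orientation: [-1.059, 2.956, 0.001]
wrist_force: [-0.0, 0.9, -0.4]
width: 72.7
finger_force: 0.0
[-0.46250924  0.2492535  -0.05812259  2.09659665  0.01989434  0.79483182
  1.72614643]
TCP px [175.62262823 152.84254363] crop 342.4905129383336 291.37017453456224
[[460. 167. 150.]
 [457. 164. 151.]
 [454. 162. 151.]
 [409. 226. 151.]
 [451. 159. 152.]
 [407. 226. 152.]
 [404. 223. 152.]
 [396. 220. 152.]
 [402. 221. 152.]
 [445. 161. 152.]
 [455. 163. 152.]
 [449. 158. 153.]]
```

View pics/g2.png

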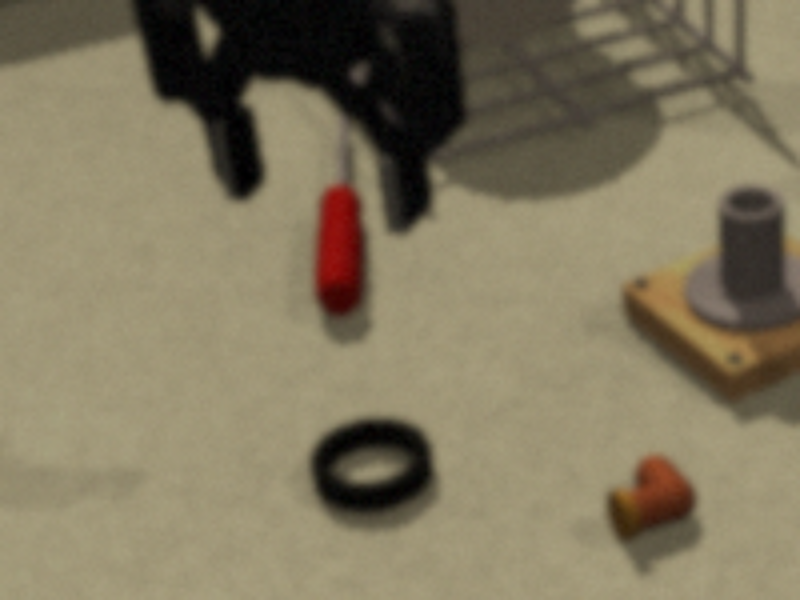

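The side crop shows both finger tips about 43 mm above the reported TCP (tips near (240,195) and (405,225), TCP projects to (342,291)), while their xy is right. So the real tips are higher than stated. I go down further, watching the depth.

```bash
cat >> h.py <<'E'
def tips(lo,view="side"):
    q=manip.sense();P=q["position"];s=manip.snapshot(view);W=cloud(s)
    m=(np.hypot(W[...,0]-P[0],W[...,1]-P[1])<65)&(W[...,2]>lo)&(s["img"].max(-1)<70)
    w=W[m];w=w[np.argsort(w[:,2])[:8]]
    print("TCP",P.round(1),"lowest dark",np.median(w,0).round(0),w[:,2].round(0));return s
E
python3 -m pendant '[[0,0.01,-0.2,0,0,0,0.7],[0,0,-0.2,0,0,0,0.7],[0,0,-0.2,0,0,0,0.7],[0,0,-0.1,0,0,0,0.7],[0,0,-0.1,0,0,0,0.7],[0,0,-0.05,0,0,0,0.7],[0,0,-0.05,0,0,0,0.7],[0,0,0,0,0,0,0.7],[0,0,0,0,0,0,0.7]]' 40
python3 - <<'E'
from h import *
s=tips(17);cv2.imwrite("pics/g3.png",cv2.resize(s["img"][110:260,90:290],(800,600)))
E
```

```text
clock: 5.87
position: [429.8, 195.1, -28.8]
orientation: [-1.056, 2.958, 0.0]
wrist_force: [0.5, 0.2, -0.1]
width: 72.3
finger_force: 0.0
TCP [429.8 195.1 -28.8] lowest dark [428. 192.  19.] [18. 19. 19. 19. 19. 20. 20. 20.]
```

View pics/g3.png

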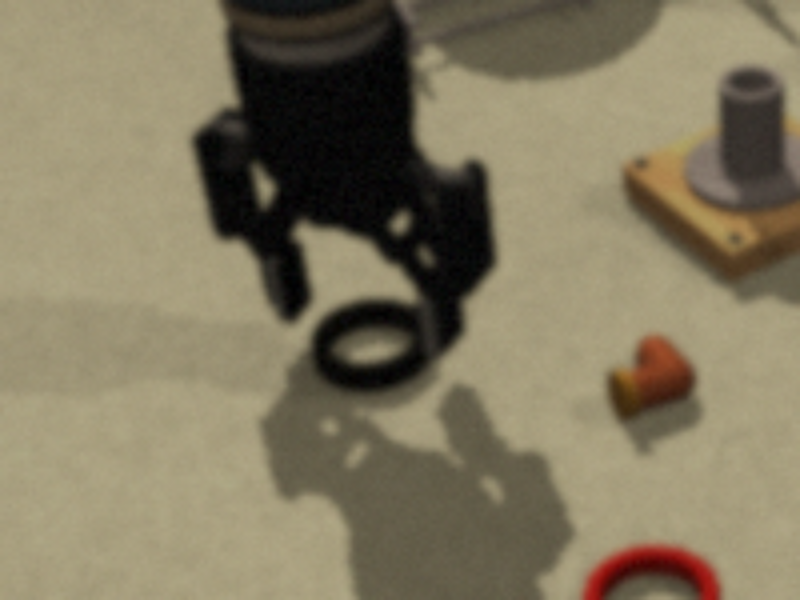

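The crop shows the fingers astride the gasket now, tips ((290,320), (440,350)) still roughly 15 mm up. Down 8 mm more, then close.

```bash
python3 -m pendant '[[0,0,-0.03,0,0,0,0.7],[0,0,-0.03,0,0,0,0.7],[0,0,0,0,0,0,0.7],[0,0,0,0,0,0,0.2],[0,0,0,0,0,0,0.1],[0,0,0,0,0,0,0.1],[0,0,0,0,0,0,0.1],[0,0,0,0,0,0,0.1],[0,0,0,0,0,0,0.1]]' 30
python3 - <<'E'
from h import *
s=tips(17);cv2.imwrite("pics/g4.png",cv2.resize(s["img"][110:260,90:290],(800,600)))
E
```

```text
clock: 6.67
position: [429.4, 194.9, -37.7]
orientation: [1.057, -2.958, -0.0]
wrist_force: [-1.9, -0.2, 5.0]
width: 57.3
finger_force: 31.2
TCP [429.4 194.9 -37.7] lowest dark [428. 191.  17.] [17. 17. 17. 17. 17. 17. 18. 18.]
```

View pics/g4.png

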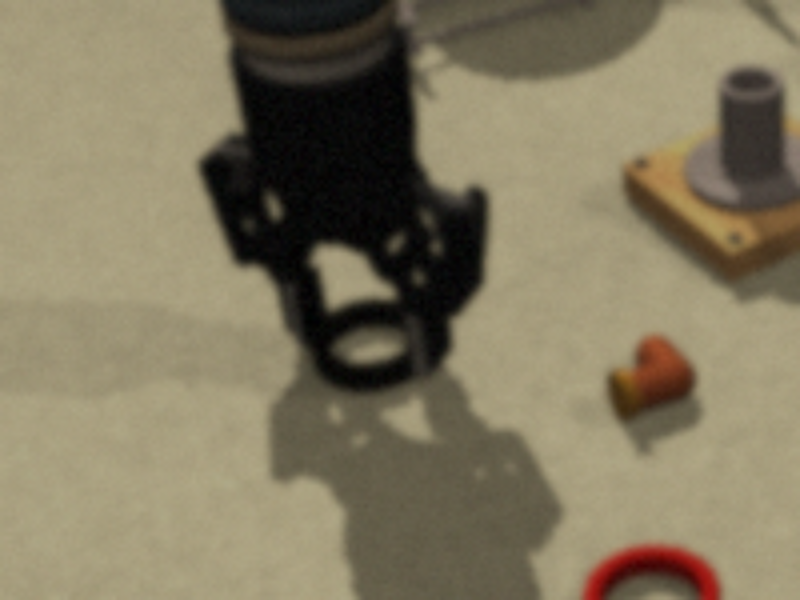

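Gripped at 57 mm with 31 N. Lift, and measure the palm's height above the tips to know whether the pipe clears it.

```bash
python3 -m pendant '[[0,0,0.1,0,0,0,0.1],[0,0,0.2,0,0,0,0.1],[0,0,0.2,0,0,0,0.1],[0,0,0.2,0,0,0,0.1],[0,0,0.1,0,0,0,0.1],[0,0,0,0,0,0,0.1],[0,0,0,0,0,0,0.1]]' 30
python3 - <<'E'
from h import *
q=manip.sense();P=q["position"];print(q["width"])
s=manip.snapshot("side");W=cloud(s);cv2.imwrite("pics/g5.png",cv2.resize(s["img"][60:210,90:290],(800,600)))
# gasket ring + palm: points by distance from tool axis
m=(np.hypot(W[...,0]-P[0],W[...,1]-P[1])<80)&(W[...,2]>25);v,u=np.where(m)
for c in range(160,186,4):
    print(c,[(r,W[r,c].round(0).astype(int).tolist()) for r in range(70,150,4) if m[r,c]])
E
```

```text
clock: 7.3
position: [429.9, 195.2, 82.5]
orientation: [-1.056, 2.956, 0.001]
wrist_force: [-1.3, -0.1, -0.8]
width: 57.5
finger_force: 32.3
57.5434460251106
160 [(70, [419, 162, 278]), (74, [418, 161, 273]), (78, [417, 162, 266]), (82, [416, 160, 260]), (86, [415, 162, 253]), (90, [421, 188, 234]), (94, [420, 188, 227]), (98, [420, 193, 218]), (102, [418, 191, 212]), (106, [417, 192, 204]), (110, [417, 196, 195]), (130, [417, 225, 141]), (134, [416, 223, 134]), (138, [411, 207, 136]), (142, [407, 199, 134]), (146, [403, 188, 133])]
164 [(70, [425, 161, 277]), (74, [424, 159, 272]), (78, [422, 158, 266]), (82, [422, 161, 259]), (86, [421, 160, 253]), (90, [425, 181, 235]), (94, [425, 185, 227]), (98, [421, 175, 225]), (102, [421, 177, 217]), (106, [422, 186, 205]), (110, [421, 187, 198]), (134, [422, 219, 135]), (138, [420, 216, 128]), (146, [409, 184, 133])]
168 [(70, [431, 159, 277]), (74, [430, 160, 270]), (78, [429, 159, 264]), (82, [427, 158, 258]), (86, [427, 160, 251]), (90, [430, 176, 236]), (94, [430, 179, 228]), (98, [427, 172, 225]), (102, [425, 169, 220]), (106, [424, 170
[... 1001 characters left out ...]
 232]), (98, [443, 161, 226]), (102, [442, 162, 218]), (106, [443, 166, 209]), (114, [443, 173, 191]), (118, [439, 164, 189]), (122, [438, 164, 182]), (126, [438, 167, 173]), (134, [447, 207, 133]), (138, [446, 208, 124]), (146, [433, 168, 134])]
184 [(74, [461, 179, 255]), (78, [459, 174, 251]), (82, [458, 175, 244]), (86, [456, 171, 239]), (90, [454, 170, 233]), (94, [452, 165, 229]), (98, [449, 159, 225]), (102, [453, 175, 209]), (106, [454, 182, 198]), (110, [453, 182, 191]), (114, [448, 169, 192]), (118, [451, 182, 177]), (122, [444, 162, 181]), (126, [442, 160, 175]), (130, [441, 160, 168]), (134, [442, 164, 157]), (138, [440, 163, 151]), (142, [440, 166, 141]), (146, [439, 168, 133])]
```

View pics/g5.png

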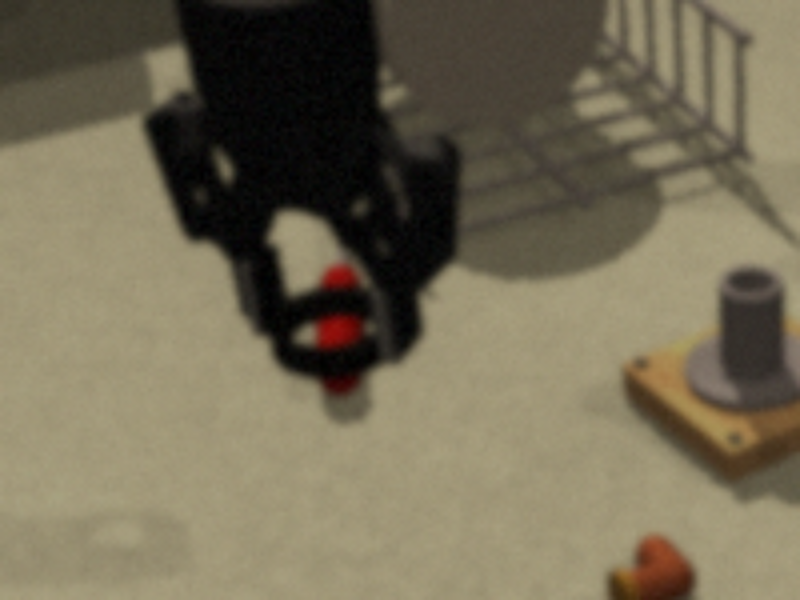

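The crop shows the gasket level between the tips; the palm is about 72 mm above them, so it clears the 50 mm pipe. Carry it to the pipe.

```bash
python3 -m pendant '[[0.1,0.01,0,0,0,0,0.1],[0.18,0.015,0,0,0,0,0.1],[0.18,0.015,0,0,0,0,0.1],[0.18,0.015,0,0,0,0,0.1],[0.18,0.015,0,0,0,0,0.1],[0.18,0.015,0,0,0,0,0.1],[0.18,0.015,0,0,0,0,0.1],[0.18,0.015,0,0,0,0,0.1],[0.1,0,-0.1,0,0,0,0.1],[0,0,-0.1,0,0,0,0.1],[0,0,0,0,0,0,0.1],[0,0,0,0,0,0,0.1],[0,0,0,0,0,0,0.1]]' 30
python3 - <<'E'
from h import *
s=manip.snapshot("side");cv2.imwrite("pics/g6.png",cv2.resize(s["img"][60:210,180:380],(800,600)))
for l in("gasket","new_drain"):
  W=cloud(s)
  for o in manip.outline_of(s,l)[:1]:
    w=W[o["mask"]];w=w[~np.isnan(w[:,0])];q=w[w[:,2]>np.percentile(w[:,2],95)-5];print(l,o["p"],np.percentile(w[:,2],[5,95]),cv2.minEnclosingCircle(q[:,:2].astype(np.float32)))
E
```

```text
clock: 8.43
position: [647.6, 212.3, 51.1]
orientation: [1.057, -2.956, -0.0]
wrist_force: [-0.4, 0.4, -1.1]
width: 57.3
finger_force: 32.3
gasket 0.98 [ 82.6285966  103.72682392] ((645.22802734375, 214.75650024414062), 30.522480010986328)
new_drain 0.71 [ 5.40357123 65.41211976] ((648.5075073242188, 210.97463989257812), 18.029052734375)
```

View pics/g6.png

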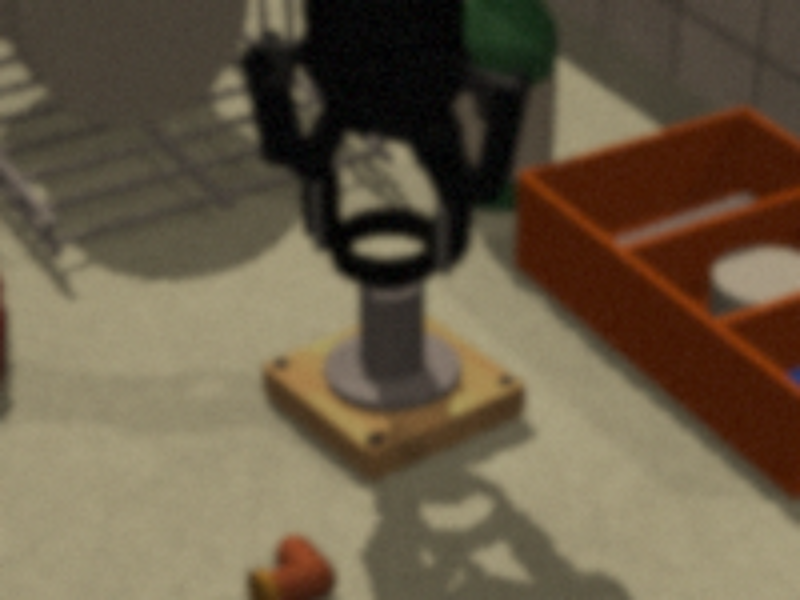

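Ring at (388,245) above pipe (392,300): about 1.5 mm x correction, then descend.

```bash
python3 -m pendant '[[0.01,0,-0.05,0,0,0,0.1],[0,0,-0.07,0,0,0,0.1],[0,0,-0.07,0,0,0,0.1],[0,0,-0.07,0,0,0,0.1],[0,0,-0.07,0,0,0,0.1],[0,0,-0.05,0,0,0,0.1],[0,0,-0.03,0,0,0,0.1],[0,0,0,0,0,0,0.1],[0,0,0,0,0,0,0.1]]' 30
```

```text
clock: 9.33
position: [650.1, 212.3, -9.9]
orientation: [-1.057, 2.958, 0.0]
wrist_force: [0.3, -0.6, 0.1]
width: 57.1
finger_force: 32.3
```

```bash
python3 -m pendant '[[0,0,0,0,0,0,0.65],[0,0,0,0,0,0,0.65],[0,0,0,0,0,0,0.65],[0,0,0,0,0,0,0.65],[0,0,0.05,0,0,0,0.65],[0,0,0.1,0,0,0,0.65],[0,0,0.18,0,0,0,0.65],[0,0,0.18,0,0,0,0.65],[0,0,0.18,0,0,0,0.65],[-0.1,-0.13,0,0,0,-0.15,0.7],[-0.13,-0.17,0,0,0,-0.15,0.7],[-0.13,-0.17,0,0,0,-0.15,0.7],[-0.13,-0.17,0,0,0,-0.15,0.7],[-0.13,-0.17,0,0,0,-0.15,0.7],[-0.13,-0.17,0,0,0,-0.15,0.7],[-0.13,-0.17,0,0,0,-0.15,0.7],[-0.13,-0.17,0,0,0,-0.15,0.7],[-0.13,-0.17,0,0,0,-0.15,0.7],[-0.07,-0.08,0,0,0,-0.15,0.7]]' 30
python3 -m pendant '[[0,0,0,0,0,-0.15,0.7],[0,0,0,0,0,-0.15,0.7],[0,0,0,0,0,-0.15,0.7],[0,0,0,0,0,-0.15,0.7],[0,0,0,0,0,-0.15,0.7],[0,0,0,0,0,-0.15,0.7],[0,0,0,0,0,-0.15,0.7],[0,0,0,0,0,-0.15,0.7],[0,0,0,0,0,-0.15,0.7],[0,0,0,0,0,-0.15,0.7],[0,0,0,0,0,-0.15,0.7],[0,0,0,0,0,-0.15,0.7],[0,0,0,0,0,0,0.7],[0,0,0,0,0,0,0.7]]'
python3 - <<'E'
from h import *
s=manip.snapshot("side");W=cloud(s);print(manip.sense()["joints"].round(2))
cv2.imwrite("pics/a1.png",cv2.resize(s["img"][90:310,160:400],(720,600)))
for l in("gasket","backing_ring","new_drain"):
  for o in manip.outline_of(s,l)[:1]:
    w=W[o["mask"]];w=w[~np.isnan(w[:,0])];print(l,o["p"],np.percentile(w[:,2],[5,50,95]).round(1),cv2.minEnclosingCircle(w[:,:2].astype(np.float32)))
E
```

```text
clock: 10.92
position: [465.9, -26.6, 94.4]
orientation: [-0.779, -3.043, 0.001]
wrist_force: [0.2, -0.3, 0.9]
width: 72.5
finger_force: 0.0
clock: 12.08
position: [468.7, -23.1, 94.3]
orientation: [2.557, 1.825, 0.001]
wrist_force: [-0.8, -0.7, -0.3]
width: 72.5
finger_force: 0.0
[-0.54  0.29  0.6   2.14 -0.24  0.77 -0.12]
gasket 0.39 [27.4 35.4 40.9] ((635.4638671875, 194.40863037109375), 11.214605331420898)
backing_ring 0.74 [ 1.8 11.  13.5] ((469.9359436035156, -22.945812225341797), 31.316953659057617)
```

View pics/a1.png

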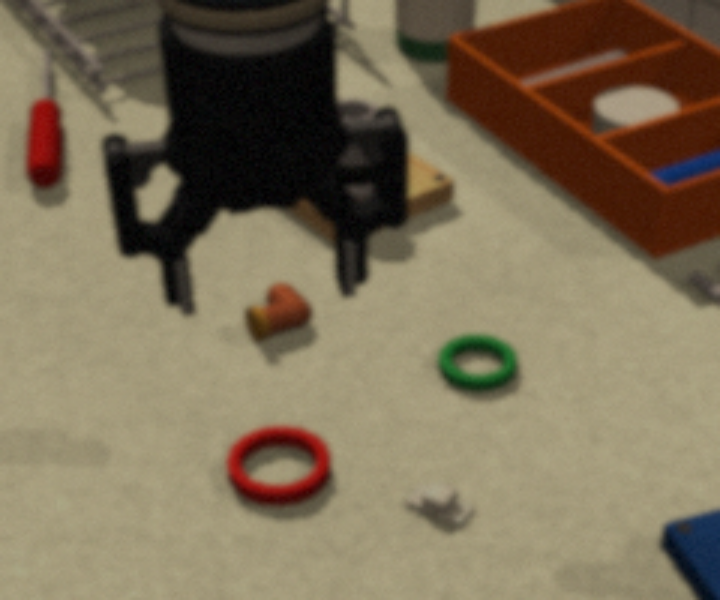

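The gasket sits at its expected top height (z≈41, partly hidden behind the gripper); the red ring (280,465 in the crop) lies clear below. Descend and grip.

```bash
python3 -m pendant '[[0,0.01,-0.2,0,0,0,0.7],[0,0,-0.2,0,0,0,0.7],[0,0,-0.2,0,0,0,0.7],[0,0,-0.15,0,0,0,0.7],[0,0,-0.08,0,0,0,0.7],[0,0,-0.035,0,0,0,0.7],[0,0,0,0,0,0,0.7],[0,0,0,0,0,0,0.7],[0,0,0,0,0,0,0.2],[0,0,0,0,0,0,0.1],[0,0,0,0,0,0,0.1],[0,0,0,0,0,0,0.1],[0,0,0,0,0,0,0.1],[0,0,0,0,0,0,0.1],[0,0,0,0,0,0,0.1]]' 30
```

```text
clock: 13.53
position: [469.5, -21.8, -34.6]
orientation: [2.56, 1.82, 0.004]
wrist_force: [-0.6, -0.8, 6.5]
width: 55.6
finger_force: 31.8
```

```bash
python3 -m pendant '[[0,0,0.08,0,0,0,0.1],[0,0,0.2,0,0,0,0.1],[0,0,0.2,0,0,0,0.1],[0,0,0.2,0,0,0,0.1],[0,0,0.1,0,0,0,0.1],[0,0,0,0,0,0,0.1],[0,0,0,0,0,0,0.1]]' 30
python3 - <<'E'
from h import *
s=manip.snapshot("side");W=cloud(s)
cv2.imwrite("pics/a2.png",cv2.resize(s["img"][130:280,160:360],(800,600)))
for o in manip.outline_of(s,"backing_ring")[:1]:
    w=W[o["mask"]];w=w[~np.isnan(w[:,0])];q=w[w[:,2]>np.percentile(w[:,2],90)-6]
    print(o["p"],np.percentile(w[:,2],[5,50,95]).round(1),cv2.minEnclosingCircle(q[:,:2].astype(np.float32)))
    A=np.c_[q[:,:2]-q[:,:2].mean(0),np.ones(len(q))];print("slope",np.linalg.lstsq(A,q[:,2],rcond=None)[0])
E
```

```text
clock: 14.12
position: [469.0, -21.3, 82.0]
orientation: [2.559, 1.821, 0.005]
wrist_force: [1.0, 0.7, -0.5]
width: 55.5
finger_force: 32.4
0.72 [118.3 127.3 129.7] ((466.5552062988281, -20.594438552856445), 30.00716209411621)
slope [4.48541805e-03 8.74672410e-03 1.27718464e+02]
```

View pics/a2.png

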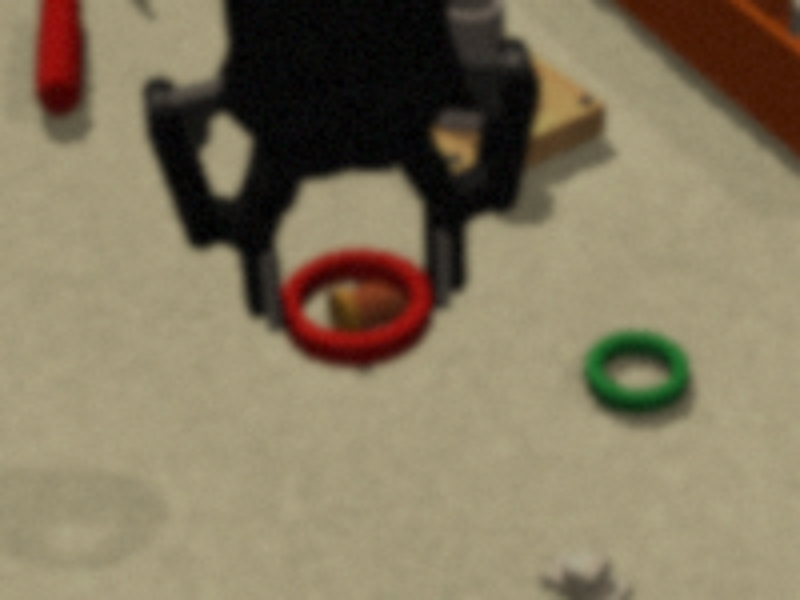

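Red ring held level at crop (358,305). Carry it to the pipe.

```bash
python3 -m pendant '[[0.06,0.08,0,0,0,0,0.1],[0.12,0.155,0,0,0,0,0.1],[0.12,0.155,0,0,0,0,0.1],[0.12,0.155,0,0,0,0,0.1],[0.12,0.155,0,0,0,0,0.1],[0.12,0.155,0,0,0,0,0.1],[0.12,0.155,0,0,0,0,0.1],[0.12,0.155,0,0,0,0,0.1],[0.12,0.155,0,0,0,0,0.1],[0.12,0.155,0,0,0,0,0.1],[0.063,0.082,0,0,0,0,0.1],[0,0,-0.1,0,0,0,0.1],[0,0,-0.1,0,0,0,0.1],[0,0,0,0,0,0,0.1],[0,0,0,0,0,0,0.1]]' 30
cat >> h.py <<'E'
def ov(label,name,z0,crop):
    """ring vs pipe rim centres in side view: ring height known by depth"""
    s=manip.snapshot("side");W=cloud(s);r0,r1,c0,c1=crop
    cv2.imwrite(name,cv2.resize(s["img"][r0:r1,c0:c1],None,fx=4,fy=4))
    for o in manip.outline_of(s,label)[:1]:
        w=W[o["mask"]];w=w[~np.isnan(w[:,0])];q=w[w[:,2]>np.percentile(w[:,2],90)-6]
        print(label,o["p"],np.percentile(w[:,2],[5,50,95]).round(1),cv2.minEnclosingCircle(q[:,:2].astype(np.float32)))
    print("TCP",manip.sense()["position"].round(1))
E
python3 - <<'E'
from h import *
ov("backing_ring","pics/a3.png",0,(60,210,180,380))
E
```

```text
clock: 15.47
position: [647.6, 212.1, 48.7]
orientation: [-2.559, -1.82, 0.006]
wrist_force: [0.5, 0.4, 0.7]
width: 55.3
finger_force: 32.4
backing_ring 0.89 [84.5 93.1 96.6] ((645.6823120117188, 213.30274963378906), 30.61648941040039)
TCP [649.1 211.8  51. ]
```

View pics/a3.png

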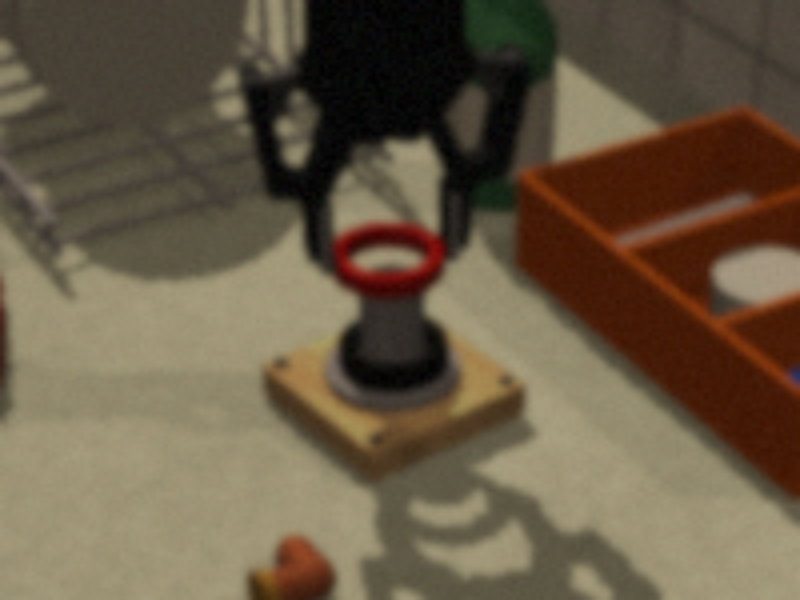

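The gasket lies flat on the flange and the red ring (390,258) is centred over the pipe. Descend, release, go to the locknut.

```bash
python3 -m pendant '[[0.005,0,-0.05,0,0,0,0.1],[0,0,-0.07,0,0,0,0.1],[0,0,-0.07,0,0,0,0.1],[0,0,-0.06,0,0,0,0.1],[0,0,-0.04,0,0,0,0.1],[0,0,0,0,0,0,0.1],[0,0,0,0,0,0,0.1]]' 30
```

```text
clock: 16.15
position: [649.5, 211.6, 7.0]
orientation: [-2.56, -1.821, 0.001]
wrist_force: [-0.5, 0.3, -1.0]
width: 55.4
finger_force: 32.9
```

```bash
python3 -m pendant '[[0,0,0,0,0,0,0.65],[0,0,0,0,0,0,0.65],[0,0,0,0,0,0,0.65],[0,0,0,0,0,0,0.65],[0,0,0.05,0,0,0,0.65],[0,0,0.1,0,0,0,0.65],[0,0,0.18,0,0,0,0.65],[0,0,0.18,0,0,0,0.65],[0,0,0.14,0,0,0,0.65],[0,0,0,0,0,0,0.65]]' 30
python3 -m pendant '[[-0.04,-0.1,0,0,0,0,0.7],[-0.08,-0.196,0,0,0,0,0.7],[-0.08,-0.196,0,0,0,0,0.7],[-0.08,-0.196,0,0,0,0,0.7],[-0.08,-0.196,0,0,0,0,0.7],[-0.08,-0.196,0,0,0,0,0.7],[-0.08,-0.196,0,0,0,0,0.7],[-0.08,-0.196,0,0,0,0,0.7],[-0.08,-0.196,0,0,0,0,0.7],[-0.08,-0.196,0,0,0,0,0.7],[-0.08,-0.196,0,0,0,0,0.7],[-0.08,-0.196,0,0,0,0,0.7],[-0.08,-0.196,0,0,0,0,0.7],[-0.08,-0.196,0,0,0,0,0.7],[-0.08,-0.196,0,0,0,0,0.7],[-0.08,-0.196,0,0,0,0,0.7],[-0.05,-0.127,0,0,0,0,0.7],[0,0,0,0,0,0,0.7],[0,0,0,0,0,0,0.7]]'
python3 - <<'E'
from h import *
for n in("side","top"):
  s=manip.snapshot(n);W=cloud(s)
  for l in("gasket","backing_ring","locknut","new_drain"):
   for o in manip.outline_of(s,l)[:1]:
    w=W[o["mask"]];w=w[~np.isnan(w[:,0])];q=w[w[:,2]>np.percentile(w[:,2],90)-5]
    print(n,l,round(o["p"],2),np.percentile(w[:,2],[5,50,95]).round(1),cv2.minEnclosingCircle(q[:,:2].astype(np.float32)))
print(manip.sense()["position"],manip.sense()["joints"])
E
```

```text
clock: 16.98
position: [653.7, 212.2, 112.3]
orientation: [2.558, 1.818, 0.017]
wrist_force: [0.1, 0.8, 0.4]
width: 70.5
finger_force: 0.0
clock: 18.57
position: [455.6, -264.6, 105.8]
orientation: [2.563, 1.816, 0.001]
wrist_force: [-0.3, -0.0, -0.1]
width: 72.7
finger_force: 0.0
side gasket 0.41 [ 2.6 15.  17.3] ((454.4519958496094, -263.5384521484375), 29.682119369506836)
side backing_ring 0.81 [43.6 50.8 53.5] ((645.0255126953125, 208.99288940429688), 27.5704402923584)
side locknut 0.86 [ 3.5 15.1 17.4] ((454.2131652832031, -263.5198669433594), 29.4996395111084)
side new_drain 0.67 [ 3.4 20.7 73.8] ((542.2503051757812, -4.118896484375), 261.61834716796875)
top backing_ring 0.71 [46.6 51.8 55.2] ((649.9121704101562, 211.05621337890625), 28.52217674255371)
top locknut 0.52 [-0.5 14.6 18.9] ((457.91827392578125, -256.76275634765625), 32.40769577026367)
top new_drain 0.65 [14.3 21.3 73. ] ((650.7579956054688, 211.533447265625), 28.45197868347168)
[ 456.35714316 -262.87825707  105.0578501 ] [-0.06507256  0.38025266  0.6413634   2.00761439 -0.30104674  0.84692757
  0.41033635]
```

Red ring seated (top z≈52). Now the locknut.

```bash
python3 -m pendant '[[0,0,-0.2,0,0,0,0.7],[0,0,-0.2,0,0,0,0.7],[0,0,-0.2,0,0,0,0.7],[0,0,-0.15,0,0,0,0.7],[0,0,-0.1,0,0,0,0.7],[0,0,-0.08,0,0,0,0.7],[0,0,0,0,0,0,0.7],[0,0,0,0,0,0,0.7],[0,0,0,0,0,0,0.2],[0,0,0,0,0,0,0.1],[0,0,0,0,0,0,0.1],[0,0,0,0,0,0,0.1],[0,0,0,0,0,0,0.1],[0,0,0,0,0,0,0.1],[0,0,0,0,0,0,0.1]]' 45
python3 -m pendant '[[0,0,0.08,0,0,0,0.1],[0,0,0.2,0,0,0,0.1],[0,0,0.2,0,0,0,0.1],[0,0,0.2,0,0,0,0.1],[0,0,0.2,0,0,0,0.1],[0,0,0,0,0,0,0.1],[0,0,0,0,0,0,0.1]]'
python3 - <<'E'
from h import *
ov("locknut","pics/b1.png",0,(200,400,220,420))
E
```

```text
clock: 20.32
position: [456.9, -263.8, -32.7]
orientation: [2.559, 1.819, 0.003]
wrist_force: [-1.4, 0.9, 6.1]
width: 55.8
finger_force: 46.8
clock: 20.9
position: [457.6, -263.8, 100.2]
orientation: [2.557, 1.819, 0.006]
wrist_force: [0.2, 0.2, -1.8]
width: 55.8
finger_force: 48.5
locknut 0.75 [135.8 147.5 149.8] ((456.0672912597656, -263.5519104003906), 30.234390258789062)
TCP [ 455.7 -262.6   97.5]
```

```bash
python3 -m pendant '[[0.04,0.1,0,0,0,0,0.1],[0.08,0.196,0,0,0,0,0.1],[0.08,0.196,0,0,0,0,0.1],[0.08,0.196,0,0,0,0,0.1],[0.08,0.196,0,0,0,0,0.1],[0.08,0.196,0,0,0,0,0.1],[0.08,0.196,0,0,0,0,0.1],[0.08,0.196,0,0,0,0,0.1],[0.08,0.196,0,0,0,0,0.1],[0.08,0.196,0,0,0,0,0.1],[0.08,0.196,0,0,0,0,0.1],[0.08,0.196,0,0,0,0,0.1],[0.08,0.196,0,0,0,0,0.1],[0.08,0.196,0,0,0,0,0.1],[0.08,0.196,0,0,0,0,0.1],[0.08,0.196,0,0,0,0,0.1],[0.05,0.117,-0.1,0,0,0,0.1],[0,0,-0.1,0,0,0,0.1],[0,0,0,0,0,0,0.1],[0,0,0,0,0,0,0.1]]'
python3 - <<'E'
from h import *
ov("locknut","pics/b2.png",0,(60,210,180,380))
E
```

```text
clock: 22.67
position: [647.8, 209.1, 65.1]
orientation: [-2.56, -1.82, 0.008]
wrist_force: [-0.2, -0.1, -1.6]
width: 55.5
finger_force: 48.4
locknut 0.59 [100.  109.3 114.6] ((644.8922119140625, 208.7721710205078), 30.18198585510254)
TCP [649.7 208.5  67.6]
```

```bash
python3 -m pendant '[[0.003,0.024,-0.02,0,0,0,0.1],[0,0,-0.05,0,0,0,0.1],[0,0,-0.06,0,0,0,0.1],[0,0,-0.06,0,0,0,0.1],[0,0,-0.06,0,0,0,0.1],[0,0,-0.04,0,0,0,0.1],[0,0,-0.02,0,0,0,0.1],[0,0,0,0,0,0,0.1],[0,0,0,0,0,0,0.1]]'
```

```text
clock: 23.52
position: [650.3, 213.7, 21.0]
orientation: [2.56, 1.82, 0.0]
wrist_force: [-0.7, 0.1, -1.6]
width: 55.6
finger_force: 48.4
```

```bash
python3 -m pendant '[[0,0,0,0,0,0,0.65],[0,0,0,0,0,0,0.65],[0,0,0,0,0,0,0.65],[0,0,0,0,0,0,0.65],[0,0,0.05,0,0,0,0.65],[0,0,0.1,0,0,0,0.65],[0,0,0.18,0,0,0,0.65],[0,0,0.18,0,0,0,0.65],[0,0,0.14,0,0,0,0.65],[0,0,0,0,0,0,0.65]]' 30
python3 -m pendant '[[0,-0.1,0,0,0,0,0.3],[0,-0.19,0,0,0,0,0.3],[0,-0.19,0,0,0,0,0.3],[0,-0.19,0,0,0,0,0.3],[0,-0.19,0,0,0,0,0.3],[0,-0.19,0,0,0,0,0.3],[0,-0.19,0,0,0,0,0.3],[0,-0.19,0,0,0,0,0.3],[0,-0.19,0,0,0,0,0.3],[0,-0.19,0,0,0,0,0.3],[0,-0.19,0,0,0,0,0.3],[0,-0.19,0,0,0,0,0.3],[0,-0.19,0,0,0,0,0.3],[0,-0.19,0,0,0,0,0.3],[0,-0.19,0,0,0,0,0.3],[0,-0.19,0,0,0,0,0.3],[0.01,0,0,0,0,0,0.3],[0,0,0,0,0,0,0.3],[0,0,0,0,0,0,0.3]]'
python3 - <<'E'
from h import *
for n in("side","top"):
  s=manip.snapshot(n);W=cloud(s)
  for l in("gasket","backing_ring","locknut","new_drain","spigot"):
   for o in manip.outline_of(s,l)[:1]:
    w=W[o["mask"]];w=w[~np.isnan(w[:,0])];q=w[w[:,2]>np.percentile(w[:,2],90)-5]
    print(n,l,round(o["p"],2),np.percentile(w[:,2],[5,50,95]).round(1),cv2.minEnclosingCircle(q[:,:2].astype(np.float32)))
  if n=="side": cv2.imwrite("pics/b3.png",cv2.resize(s["img"][100:300,230:480],(750,600)))
tips(115)
print(manip.sense()["position"])
E
```

```text
clock: 24.35
position: [654.1, 214.2, 125.8]
orientation: [2.558, 1.818, 0.017]
wrist_force: [0.4, 0.3, 0.6]
width: 70.4
finger_force: 0.0
clock: 25.93
position: [650.5, -228.7, 117.7]
orientation: [-2.559, -1.819, 0.001]
wrist_force: [-0.3, 0.1, 0.0]
width: 55.6
finger_force: 0.0
side gasket 0.51 [27.6 33.8 39.5] ((645.4722290039062, 208.06570434570312), 27.78969383239746)
side backing_ring 0.63 [42.4 48.7 52.2] ((639.0016479492188, 198.521240234375), 24.415761947631836)
side locknut 0.77 [54.1 65.5 69.3] ((647.744140625, 213.66268920898438), 30.262516021728516)
side new_drain 0.72 [ 2.4 20.2 74.2] ((648.7882690429688, 218.01806640625), 26.02300262451172)
side spigot 0.56 [ 78.5  96.3 110.1] ((652.2764282226562, -229.5831756591797), 12.637575149536133)
top locknut 0.73 [48.8 67.  71.5] ((650.441162109375, 213.92864990234375), 29.889692306518555)
top new_drain 0.94 [13.9 21.1 73. ] ((656.9827880859375, 210.94711303710938), 23.042043685913086)
TCP [ 651.6 -228.5  118.6] lowest dark [ 676. -236.  161.] [159. 160. 160. 160. 161. 161. 161. 161.]
[ 651.59108528 -228.6265069   118.60637364]
```

View pics/b3.png

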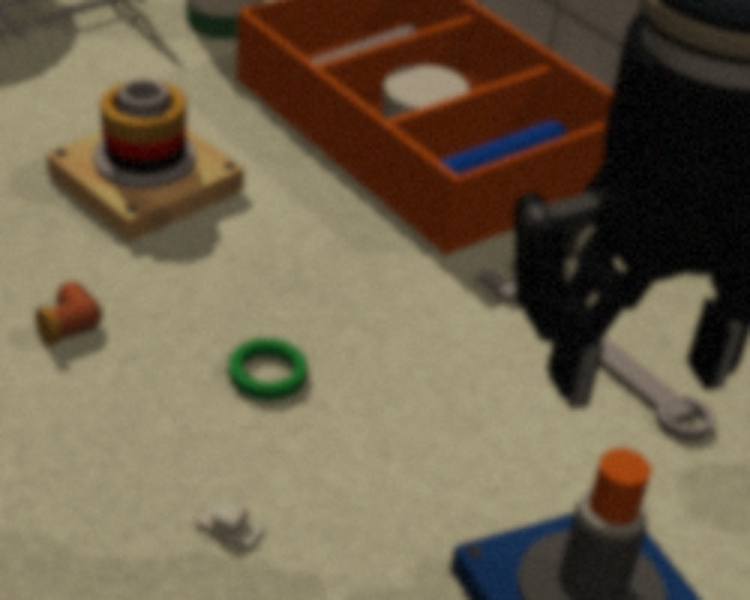

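The stack black/red/brass sits flat on the new pipe (143,130 in the crop); the gripper stands above the spigot (622,485). Descend onto the grip and close.

```bash
python3 -m pendant '[[0.013,-0.012,-0.05,0,0,0,0.3],[0,0,-0.1,0,0,0,0.3],[0,0,-0.1,0,0,0,0.3],[0,0,-0.1,0,0,0,0.3],[0,0,-0.06,0,0,0,0.3],[0,0,-0.03,0,0,0,0.3],[0,0,0,0,0,0,0.3],[0,0,0,0,0,0,0.3],[0,0,0,0,0,0,-0.2],[0,0,0,0,0,0,-0.3],[0,0,0,0,0,0,-0.4],[0,0,0,0,0,0,-0.6],[0,0,0,0,0,0,-0.7],[0,0,0,0,0,0,-0.7],[0,0,0,0,0,0,-0.7],[0,0,0,0,0,0,-0.7]]' 40
```

```text
clock: 27.92
position: [654.2, -230.7, 53.5]
orientation: [2.559, 1.82, 0.002]
wrist_force: [0.0, 0.2, 5.4]
width: 22.8
finger_force: 39.5
```

```bash
python3 -m pendant '[[0,0,0,0,0,0,-0.7],[0,0,0.015,0,0,0,-0.7],[0,0,0.03,0,0,0,-0.7],[0,0,0.03,0,0,0,-0.7],[0,0,0.03,0,0,0,-0.7],[0,0,0.03,0,0,0,-0.7],[0,0,0.03,0,0,0,-0.7],[0,0,0.03,0,0,0,-0.7],[0,0,0.03,0,0,0,-0.7],[0,0,0.03,0,0,0,-0.7],[0,0,0.04,0,0,0,-0.7],[0,0,0.05,0,0,0,-0.7],[0,0,0.05,0,0,0,-0.7],[0,0,0.05,0,0,0,-0.7],[0,0,0,0,0,0,-0.7],[0,0,0,0,0,0,-0.7]]' 60
python3 - <<'E'
from h import *
ov("spigot","pics/c1.png",0,(190,340,360,560))
E
```

```text
clock: 29.25
position: [653.8, -230.6, 120.1]
orientation: [2.56, 1.82, 0.001]
wrist_force: [0.3, 0.9, -1.1]
width: 22.0
finger_force: 59.3
spigot 0.74 [115.7 149.  176.1] ((651.9492797851562, -230.84011840820312), 11.75583553314209)
TCP [ 653.3 -230.2  119.1]
```

```bash
python3 -m pendant '[[0,0.05,0,0,0,0,-0.7],[0,0.1,0,0,0,0,-0.7],[-0.01,0.17,0,0,0,0,-0.7],[-0.01,0.17,0,0,0,0,-0.7],[-0.01,0.17,0,0,0,0,-0.7],[0,0.17,0,0,0,0,-0.7],[0,0.17,0,0,0,0,-0.7],[0,0.17,0,0,0,0,-0.7],[0,0.17,0,0,0,0,-0.7],[0,0.17,0,0,0,0,-0.7],[0,0.17,0,0,0,0,-0.7],[0,0.17,0,0,0,0,-0.7],[0,0.17,0,0,0,0,-0.7],[0,0.17,0,0,0,0,-0.7],[0,0.17,0,0,0,0,-0.7],[0,0.17,0,0,0,0,-0.7],[0,0.17,0,0,0,0,-0.7],[0,0.17,0,0,0,0,-0.7],[0,0.07,0,0,0,0,-0.7]]'
python3 -m pendant '[[0,0.01,0,0,0,0,-0.7],[0,0,0,0,0,0,-0.7],[0,0,0,0,0,0,-0.7],[0,0,0,0,0,0,-0.7],[0,0,0,0,0,0,-0.7]]'
python3 - <<'E'
from h import *
ov("spigot","pics/c2.png",0,(40,190,180,380))
s=manip.snapshot("side");W=cloud(s);o=manip.outline_of(s,"spigot")[0]["mask"]
T=np.array(s["world_to_cam"]);K=np.array(s["camera_matrix"])
def px(p): c=T[:3,:3]@np.array(p,float)+T[:3,3];c=K@c/c[2];return c[:2]
v,u=np.where(o)
for r in range(v.min(),v.max()+1,2): print(r,u[v==r].min(),u[v==r].max(),end="; ")
print("\naxis px", px([647.5,212.2,76]),px([647.5,212.2,110]),px([647.5,212.2,142]))
print("rimPix",px([647.5,212.2,76])); 
# pipe columns by depth, z 50..74 around
m=(np.hypot(W[...,0]-648,W[...,1]-212)<22)&(W[...,2]>71)&(W[...,2]<80);v,u=np.where(m);print("rim cols",u.min(),u.max(),"rows",v.min(),v.max())
print(cv2.minEnclosingCircle(W[m][:,:2].astype(np.float32)))
E
```

```text
clock: 30.93
position: [647.1, 217.9, 118.5]
orientation: [-2.551, -1.828, -0.001]
wrist_force: [-0.4, 1.0, -1.4]
width: 21.8
finger_force: 59.3
clock: 31.35
position: [649.4, 209.7, 119.6]
orientation: [2.562, 1.816, -0.0]
wrist_force: [-0.2, -0.2, 0.0]
width: 21.8
finger_force: 59.3
spigot 0.66 [114.8 149.5 175.5] ((646.6574096679688, 208.42166137695312), 12.668177604675293)
TCP [649.3 210.6 119.5]
81 276 277; 83 272 281; 85 271 282; 87 271 282; 89 271 282; 91 271 282; 93 271 282; 95 271 282; 97 270 283; 99 269 283; 101 270 283; 103 271 282; 105 272 282; 107 273 281; 109 273 282; 111 273 282; 113 273 281; 115 274 281; 117 277 277; 
axis px [277.14104774 130.1090666 ] [276.92795852 115.16528797] [276.71840846 100.46970851]
rimPix [277.14104774 130.1090666 ]
rim cols 269 285 rows 126 136
((648.4388427734375, 213.42446899414062), 17.530668258666992)
```

```bash
python3 -m pendant '[[0,0.017,0,0,0,0,-0.7],[0,0,-0.06,0,0,0,-0.7],[0,0,-0.06,0,0,0,-0.7],[0,0,-0.04,0,0,0,-0.7],[0,0,0,0,0,0,-0.7],[0,0,0,0,0,0,-0.7],[0,0,-0.02,0,0,0,-0.7],[0,0,-0.03,0,0,0,-0.7],[0,0,-0.03,0,0,0,-0.7],[0,0,-0.02,0,0,0,-0.7],[0,0,0,0,0,0,-0.7],[0,0,0,0,0,0,-0.7]]'
```

```text
clock: 32.55
position: [648.9, 214.5, 80.0]
orientation: [-2.56, -1.821, 0.001]
wrist_force: [0.8, -0.1, -1.5]
width: 21.7
finger_force: 59.3
```

```bash
python3 -m pendant '[[0,-0.006,0,0,0,0,-0.7],[0,0,-0.03,0,0,0,-0.7],[0,0,-0.03,0,0,0,-0.7],[0,0,-0.03,0,0,0,-0.7],[0,0,-0.03,0,0,0,-0.7],[0,0,-0.025,0,0,0,-0.7],[0,0,-0.015,0,0,0,-0.7],[0,0,0,0,0,0,-0.7],[0,0,0,0,0,0,-0.7]]'
```

```text
clock: 33.3
position: [649.0, 213.6, 56.1]
orientation: [2.56, 1.821, -0.0]
wrist_force: [-0.1, 0.1, -1.5]
width: 21.7
finger_force: 59.3
```

```bash
python3 -m pendant '[[0,0,-0.008,0,0,0,-0.7],[0,0,-0.006,0,0,0,-0.7],[0,0,0,0,0,0,-0.7],[0,0,0,0,0,0,-0.7]]'
```

```text
clock: 33.63
position: [649.1, 213.7, 54.3]
orientation: [2.56, 1.821, 0.0]
wrist_force: [-0.1, 0.3, -1.1]
width: 21.9
finger_force: 59.3
```

```bash
python3 -m pendant '[[0,0,-0.005,0,0,0,-0.7],[0,0,0,0,0,0,-0.7],[0,0,0,0,0,0,-0.3],[0,0,0,0,0,0,0],[0,0,0,0,0,0,0.2],[0,0,0,0,0,0,0.2],[0,0,0,0,0,0,0.2],[0,0,0.05,0,0,0,0.2],[0,0,0.1,0,0,0,0.2],[0,0,0.2,0,0,0,0.2],[0,0,0.2,0,0,0,0.2],[0,-0.1,0.1,0,0,0,0.2],[0,-0.2,0,0,0,0,0.2],[0,-0.2,0,0,0,0,0.2],[0,-0.2,0,0,0,0,0.2],[0,0,0,0,0,0,0.2],[0,0,0,0,0,0,0.2],[0,0,0,0,0,0,0.2]]'
python3 - <<'E'
from h import *
for n in("side","top"):
  s=manip.snapshot(n);W=cloud(s)
  for l in("locknut","spigot","old_ring"):
   for o in manip.outline_of(s,l)[:1]:
    w=W[o["mask"]];w=w[~np.isnan(w[:,0])];q=w[w[:,2]>np.percentile(w[:,2],90)-5]
    print(n,l,round(o["p"],2),np.percentile(w[:,2],[5,50,95]).round(1),cv2.minEnclosingCircle(q[:,:2].astype(np.float32)))
  if n=="side": cv2.imwrite("pics/end.png",cv2.resize(s["img"][90:210,220:380],(800,600)))
E
```

```text
clock: 35.13
position: [648.9, 108.6, 151.1]
orientation: [-2.56, -1.82, -0.001]
wrist_force: [0.2, 0.8, -0.2]
width: 50.9
finger_force: 0.0
side locknut 0.75 [55.4 65.6 69.5] ((646.07861328125, 211.6338348388672), 29.005794525146484)
side spigot 0.7 [ 80.1  95.4 110.3] ((644.5242309570312, 213.5569610595703), 13.335114479064941)
side old_ring 0.55 [ 2.2  9.2 11.8] ((614.1015625, 2.417283535003662), 25.269695281982422)
top old_ring 0.63 [ 2.   9.7 13.4] ((615.6412353515625, 1.9746097326278687), 23.881284713745117)
```

View pics/end.png

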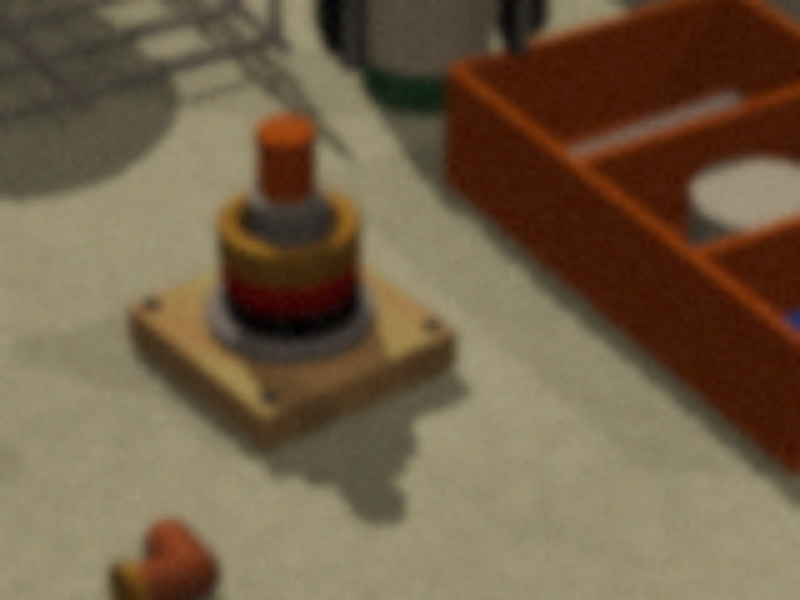

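The picture shows the stack in order (290,270) with the spigot upright and seated in it (287,160, top z≈110 as when seated before), and the gripper is clear.

```bash
python3 -c "
from station import manip
print(manip.hand_in())"
```

```text
the job is handed in; nothing more can be done
None
```

The job is handed in: gasket, red ring and locknut sit flat in that order on the new drain, the spigot is upright in the pipe with its collar at rim height, and the green ring was left where it lay.

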